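# Put the balance-check weights and their lifting fork away

## Task

The balance check is finished, so put its kit away: stand each of the three knobbed steel weights upright on the floor of the well in the wooden case made for its size, setting it down rather than dropping it, and lay the blue-handled lifting fork across both supports of its white rest, in their notches, with its balance point about midway between them. Leave the lidded white crucible and the amber jar where they stand.

Things in the scene. Friction and masses are not known exactly. Their poses are not given: they have to be found in the camera images.
- weight_500: loose 500 g calibration weight of polished steel, standing upright: a plain cylinder 38 mm in diameter and 48 mm high, with a narrow neck and a small round knob on top (21 mm wide), 66 mm high in all. Origin: centre of its underside, z up along its axis. It is gripped across the cylinder, below the knob.
- weight_200: loose 200 g calibration weight of polished steel, standing upright: a plain cylinder 28 mm in diameter and 35 mm high, with a narrow neck and a small round knob on top (16 mm wide), 49 mm high in all. Origin: centre of its underside, z up along its axis. It is gripped across the cylinder, below the knob.
- weight_100: loose 100 g calibration weight of polished steel, standing upright: a plain cylinder 22 mm in diameter and 28 mm high, with a narrow neck and a small round knob on top (12 mm wide), 40 mm high in all. Origin: centre of its underside, z up along its axis. It is gripped across the cylinder, below the knob.
- case_500: fixed wooden case, without its lid, for the 500 g weight: a square block 90 x 90 x 26 mm high with one round, blue-lined well in the middle of its top, 48 mm wide and 20 mm deep, flat floor 6 mm above the bench, mouth chamfered 3 mm all round. Origin: centre of the block's underside, on the well's axis, z up; a standing weight's origin comes to z = 6 mm here.
- case_200: fixed wooden case, without its lid, for the 200 g weight: a square block 74 x 74 x 20 mm high with one round, blue-lined well in the middle of its top, 38 mm wide and 14 mm deep, flat floor 6 mm above the bench, mouth chamfered 3 mm all round. Origin: centre of the block's underside, on the well's axis, z up; a standing weight's origin comes to z = 6 mm here.
- case_100: fixed wooden case, without its lid, for the 100 g weight: a square block 62 x 62 x 16 mm high with one round, blue-lined well in the middle of its top, 32 mm wide and 10 mm deep, flat floor 6 mm above the bench, mouth chamfered 3 mm all round. Origin: centre of the block's underside, on the well's axis, z up; a standing weight's origin comes to z = 6 mm here.
- fork: loose weight-lifting fork, about 60 g, lying flat: blue plastic handle 16 mm wide, 14 high, 130 long, then a flat steel shank (10 wide, 5 thick) and a two-pronged steel end 30 mm wide; 223 mm long, underside flat from end to end. Origin: on the underside at mid-width, below the balance point; x towards the prongs (handle from x = -94 to +36 mm, prong tips at +129), z up.
- fork_rest: fixed rest for the fork: aluminium base 150 x 56 x 6 mm with two white supports, 10 mm thick, at x = -50 and +50 mm, open gap between. Each has a notch on top, 30 mm wide (along y), flat bottom 36 mm above the bench, lips to 46 mm. Origin: centre of the underside; x from support to support, z up. The fork lies along x in both notches, its origin midway at z = 36 mm, either way round.
- crucible: bystander, to be left alone: loose white porcelain crucible with a knobbed lid, 47 mm in diameter, 48 mm high. Origin: centre of its underside.
- jar: bystander, to be left alone: loose amber glass jar with a white screw cap, 48 mm in diameter, 56 mm high. Origin: centre of its underside.
Things that resemble listed ones, but are neither listed nor needed, are in the scene too. Leave any turquoise look-alike of the weight_100 alone.

How it is judged:
By the outcome, as a careful person would: the job done as asked, in the order asked, and still so for the second after the job is handed in, with the robot touching nothing.
It also fails if it takes over 115 s, if anything falls off the work surface, if the arm or the gripper's body presses on something with over 40 N, if the wrist force passes 120 N, or if a joint passes its speed limit or range.

## Robot

A 6-joint arm with a two-finger parallel gripper is mounted at the origin on the work surface. World frame = base frame: x ahead of the robot, y to its left, z up, the work surface at z = 0. Lengths are in m, angles in rad, forces in N, time in s.
With the tool pointing down it reaches from about 0.35 to 0.85 m from the base axis. Payload 8.1 kg.
Tool frame: the origin (TCP) lies at the very end of the fingers, on their centre line; the grasp point (between the pads) lies 19 mm behind it; z points along the fingers, y is the line along which they close (so a half turn about z gives the same grasp; the last joint's range is limited). The gripper opens to 93 mm and grips with 3 to 60 N. Pads are 15 mm wide; open, the fingers measure 128 mm over their backs; the gripper's body (75 mm by 188 mm) begins 65 mm behind the grasp point.
Start: joints at [1.236, 0.13, 1.488, -0, 1.523, -0.085], TCP at [0.148, 0.581, 0.219] pointing down, gripper open.
Joint ranges: [-2.96, 2.96], [-0.89, 2.26], [0.02, 2.5], [-1.34, 4.48], [0, 2.73], [-2.66, 2.66]. Speed limits (rad/s): [2.39, 2.39, 2.79, 3.14, 3.14, 3.14].

## Interface

Orientations are given as a rotation vector (axis times angle).
In Python, from plant import monitor, eyes, ticket gives the robot as it stands.
- The arm moves only by the tool arm_command, never from a script. Its argument "deltas" is a list that holds one entry, the list of rows, each a list of 6 numbers: the shift along the world's x, y, z in cm, then the turn, a rotation vector about the world's x, y, z in degrees. In form: [[[tx, ty, tz, rx, ry, rz], ...]]. A call has 1 to 12 rows; each row shifts and turns the commanded pose from where the row before left it; what a row does not reach is not made up. A row lasts 1/12 s, in which the tool goes at most 41.7 mm and 7.16 degrees, less where a joint would pass 70% of its speed; a pose out of reach is approached as far as the arm can. A call is refused whole if a number of a shift passes 4.17 or a number of a turn 7.16, either way. A call with a gripper value outside its range is refused whole. "gripper" is the opening, from -1 (shut) to 1 (fully open), set as the call begins (left out, the last holds). The fingers move at their own pace and stop on an object; "squeeze" is the grip in N (left out, the last holds). Time passes only in rows, so rows that do not move let the fingers close. It gives the time, the measured TCP pose, the force, the opening and the grip force at its end, in the units of the state.
- monitor.read_state(): the state, without advancing time (a new reading comes with each control period).
- eyes.read_camera(name): name is "scene" or "top"; returns the picture (480x640x3 uint8, blue, green, red); there is no depth.
- eyes.camera_model(name): a dict with "fx", "fy", "cx", "cy" (pixels), "rvec" (rotation vector, rad) and "tvec" (3), from world to camera coordinates, as OpenCV has them. Camera axes: x right, y down, z forward; pixel columns grow to the right and rows downward; lengths in m; the calibration is good to about 2 mm. A picture is of the moment at which its call begins. camera_model takes no time and is no camera call.
- ticket.close_job(): hands the job in; it is judged then, once.
The state is a dict: "t": time; "q": joint angles; "dq": joint speeds; "joint_torque": joint torques, N m; "tool_pos": TCP position; "orientation": TCP orientation; "force": force on the tool from outside, world axes, zero at the start; "wrist_torque": the same for the moment, N m; "opening": finger opening in m; "gripper_force": force on a finger pad.
Only numpy, scipy, OpenCV 4.12 (cv2) and the standard library are available. Lean on these libraries where they do the work, as an engineer would, in place of code of your own. Each camera call takes 0.05 s, during which the arm holds its last target. There are 200 camera calls.

## Working session

There is one attempt and no reset: what is moved stays moved. The work goes in short steps, Python scripts to look and compute and a tool call to move; the robot and the scene stay as the last step left them, time stands still between calls to the robot, and variables do not carry over. Pictures are saved under pics/ and viewed, at most 14 in all, crops included, and the job is handed in when it is done.

Besides the shell and the picture viewer there is one more tool, called after "Request:" by a JSON object that holds its "name" and its "arguments". arm_command: Moves the arm, as the interface text tells. Its arguments: {"type":"object","properties":{"deltas":{"type":"array"},"gripper":{"type":"number"},"squeeze":{"type":"number"}},"required":["deltas"]}

```bash
mkdir -p pics; ls; python3 - <<'E'
from plant import monitor, eyes, ticket
import cv2
for n in("scene","top"):
    cv2.imwrite(f"pics/{n}0.png",eyes.read_camera(n)); print(n,eyes.camera_model(n))
print(monitor.read_state())
E
```

```text
pics
scene {'fx': 518.4962364121234, 'fy': 518.4962364121234, 'cx': 320.1274528391894, 'cy': 240.15736548049765, 'rvec': array([ 2.36732368,  0.57870907, -0.19855919]), 'tvec': array([-0.53469411, -0.18425226,  1.21443393])}
top {'fx': 585.0239824952143, 'fy': 585.0239824952143, 'cx': 321.1623122563245, 'cy': 245.44460297439642, 'rvec': array([ 2.20266858, -2.16372161,  0.11660221]), 'tvec': array([-0.0215884 ,  0.58880551,  1.27395567])}
{'t': 0.1, 'q': array([ 1.23556831e+00,  1.31101090e-01,  1.48918088e+00, -1.51112527e-05,
        1.52298572e+00, -8.54230844e-02]), 'dq': array([ 3.78749448e-05, -7.05295878e-04, -2.96383663e-03,  2.61956595e-04,
       -1.00839223e-04,  7.35492425e-05]), 'joint_torque': array([ 7.98793899e-04, -5.61339211e+01, -4.93094838e+01,  7.70099927e-02,
        2.90300354e-02, -6.21548270e-05]), 'tool_pos': array([0.14815593, 0.58088808, 0.21767735]), 'orientation': array([-3.91330194e-01, -3.11678584e+00,  2.57782996e-03]), 'force': array([-0.90397461, -0.26287666,  0.02615872]), 'wrist_torque': array([-0.00025845, -0.01529219, -0.02723513]), 'gripper_force': 0.0, 'opening': 0.09288918076903988}
```

View pics/top0.png

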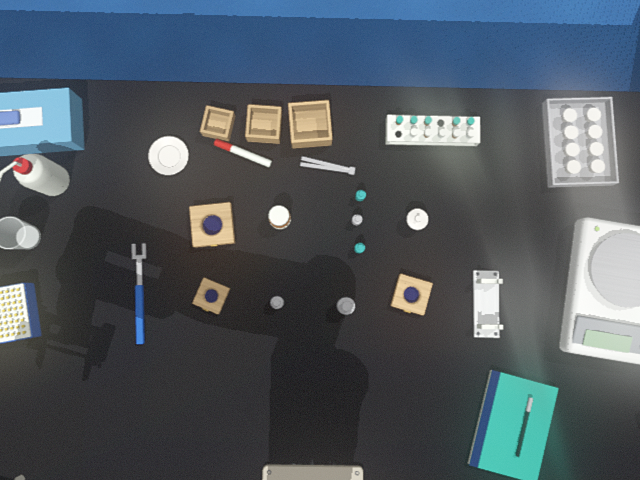

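View pics/scene0.png

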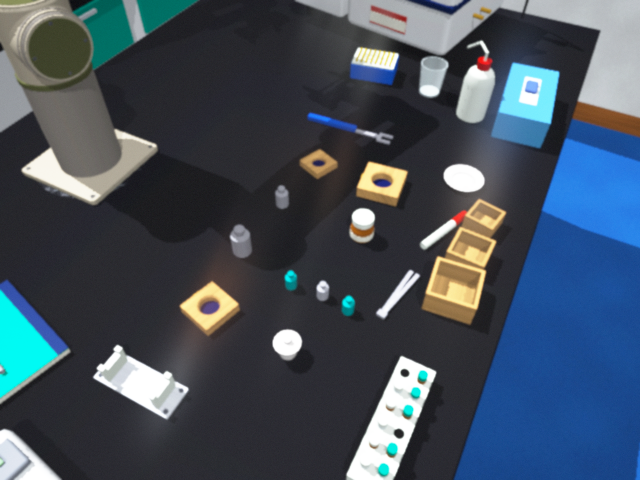

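The kit candidates in the top picture are:
- **Weights:** 500 g steel at (346,306), 200 g steel at (277,303), 100 g steel at (357,219). The turquoise look-alikes are at (361,195) and (360,248), and there are more in the rack at (433,125).
- **Cases:** (212,225), (412,295) and (211,296). The empty trays at (217,122), (263,123) and (310,122) are not cases.
- **Fork:** (139,290). The tongs at (328,165) and the red marker are not the fork.
- **Rest:** (487,304).

I'll check these in close crops.

```bash
python3 - <<'E'
import cv2,numpy as np
t=cv2.imread("pics/top0.png");s=cv2.imread("pics/scene0.png")
cv2.imwrite("pics/tc.png",cv2.resize(t[180:350,180:440],None,fx=3,fy=3,interpolation=cv2.INTER_CUBIC))
cv2.imwrite("pics/sc.png",cv2.resize(s[170:420,90:420],None,fx=2.4,fy=2.4,interpolation=cv2.INTER_CUBIC)[:600])
E
```

```text
(no output)
```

View pics/tc.png

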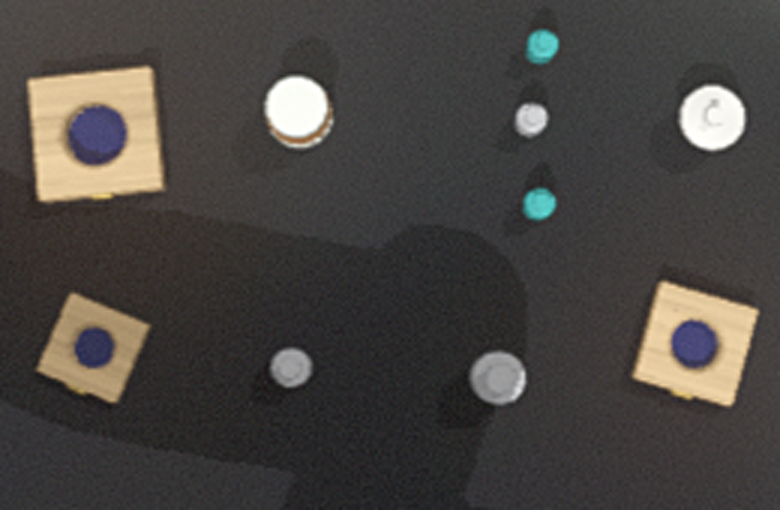

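View pics/sc.png

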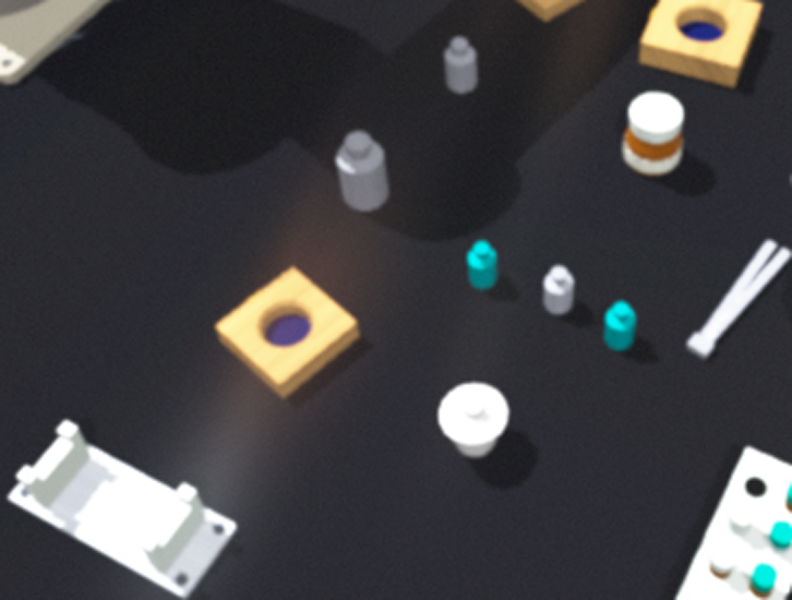

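```bash
cat > h.py <<'E'
import cv2,numpy as np
from plant import eyes
class C:
    def __init__(s,n):
        m=eyes.camera_model(n); s.K=np.array([[m["fx"],0,m["cx"]],[0,m["fy"],m["cy"]],[0,0,1]]); s.rv=m["rvec"]; s.t=np.array(m["tvec"],float)
        s.R=cv2.Rodrigues(s.rv)[0]; s.pos=-s.R.T@s.t
    def cast(s,p,z):
        d=s.R.T@np.linalg.inv(s.K)@np.array([p[0],p[1],1.]); return (s.pos+d*(z-s.pos[2])/d[2])[:2]
    def proj(s,P): return cv2.projectPoints(np.array(P,float).reshape(-1,3),s.rv,s.t,s.K,None)[0].reshape(-1,2)
T,S=C("top"),C("scene")
def blob(mask,p,r=45):
    m=np.zeros_like(mask); x,y=map(int,p); m[max(0,y-r):y+r,max(0,x-r):x+r]=mask[max(0,y-r):y+r,max(0,x-r):x+r]
    cs=cv2.findContours(m,cv2.RETR_EXTERNAL,cv2.CHAIN_APPROX_NONE)[0]
    cs=[c for c in cs if cv2.contourArea(c)>8]
    return min(cs,key=lambda c:-cv2.pointPolygonTest(c,(float(x),float(y)),True))
E
cat > m.py <<'E'
from h import *
t=cv2.imread("pics/top0.png");s=cv2.imread("pics/scene0.png")
np.set_printoptions(precision=4,suppress=True); print(T.pos,S.pos)
def masks(i):
    h=cv2.cvtColor(i,cv2.COLOR_BGR2HSV); H,s,v=cv2.split(h)
    wood=((H>8)&(H<32)&(s>60)&(v>70)).astype(np.uint8)
    steel=((v>105)&(s<70)).astype(np.uint8)
    blue=((H>100)&(H<128)&(s>140)&(v>90)).astype(np.uint8); return wood,steel,blue
mt,ms=masks(t),masks(s)
for n,pt,ps,h in [("c500",(195,222),(372,178),.026),("c200",(398,295),(190,307),.020),("c100",(200,295),(306,160),.016)]:
    a=cv2.minAreaRect(blob(mt[0],pt)); b=cv2.minAreaRect(blob(ms[0],ps))
    x,y,w,hh=cv2.boundingRect(blob(ms[0],ps))
    print(n,T.cast(a[0],h/2),S.cast(b[0],h/2),S.cast((x+w/2,y+hh/2),h/2),np.array(a[1])*(T.pos[2]-h)/585, a[2])
for n,pt,ps,hc,h in [("w500",(346,306),(241,243),.048,.066),("w200",(277,303),(282,199),.035,.049),("w100",(357,219),(322,292),.028,.040)]:
    a=blob(mt[1],pt,15); (c,r)=cv2.minEnclosingCircle(a); b=blob(ms[1],ps,18); d=cv2.minAreaRect(b); x,y,w,hh=cv2.boundingRect(b)
    print(n,T.cast(c,hc*.6),r*2*1.2/585,S.cast((x+w/2-.5,y+hh/2-.5),h/2),(x,y,w,hh),S.proj([[*T.cast(c,hc*.6),z] for z in(0,h)]).round(1).tolist())
a=blob(mt[2],(139,315),40); (c,wh,an)=cv2.minAreaRect(a); b=cv2.boxPoints((c,wh,an)); print("handle",c,wh,an)
e=[(b[0]+b[3])/2,(b[1]+b[2])/2] if np.linalg.norm(b[0]-b[3])<np.linalg.norm(b[0]-b[1]) else [(b[0]+b[1])/2,(b[2]+b[3])/2]
for p in e: print(p,T.cast(p,.007))
a=blob(ms[2],(331,122),40);c,wh,an=cv2.minAreaRect(a); print("scene handle",S.cast(c,.007))
I=[cv2.resize(t[260:350,460:520],None,fx=6,fy=6,interpolation=cv2.INTER_CUBIC),cv2.resize(s[340:420,90:190],None,fx=4.3,fy=4.3,interpolation=cv2.INTER_CUBIC)]
o=np.zeros((540,790,3),np.uint8); o[:540,:360]=I[0]; o[:I[1].shape[0],360:360+I[1].shape[1]]=I[1]; cv2.imwrite("pics/rest.png",o)
E
python3 m.py
```

```text
[0.472  0.0096 1.3218] [ 0.8937 -0.5918  0.8036]
c500 [0.6329 0.2361] [0.6321 0.2372] [0.6357 0.2348] [0.0967 0.0972] 84.5596694946289
c200 [ 0.4836 -0.2149] [ 0.4838 -0.2121] [ 0.4812 -0.2156] [0.0804 0.0816] 15.945395469665527
c100 [0.4728 0.2336] [0.4751 0.2359] [0.4768 0.2335] [0.0668 0.0691] 22.833654403686523
w500 [ 0.4566 -0.0671] 0.03711515768980368 [ 0.4592 -0.0681] (230, 225, 21, 33) [[240.9, 250.9], [237.3, 228.9]]
w200 [0.463  0.0854] 0.026753590901692707 [0.463  0.0848] (275, 185, 13, 24) [[281.6, 204.4], [280.6, 188.0]]
w100 [ 0.6501 -0.0898] 0.023388624924879805 [ 0.6508 -0.0895] (316, 280, 13, 21) [[321.4, 296.2], [321.8, 283.6]]
handle (139.15814208984375, 314.48394775390625) (59.104366302490234, 8.777876853942871) 88.60282135009766
[138.4376 284.9406] [0.4948 0.3948]
[139.8787 344.0273] [0.3646 0.3857]
scene handle [0.4303 0.3946]
```

View pics/rest.png

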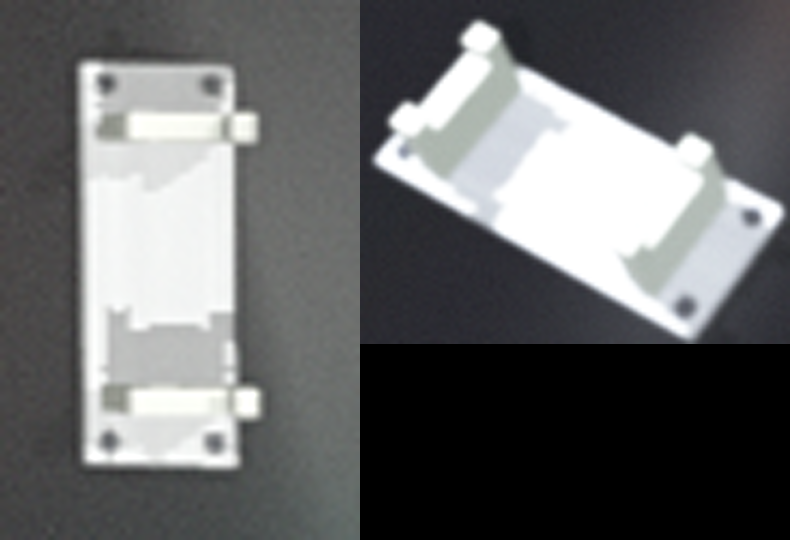

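The crop shows the rest's base corners in the top view at about (473.3,270.5), (499.2,271), (474,337.5) and (499.7,337.8). Steel at (357,219), between the two turquoise pieces, is the 100 g weight. Going by size, the 500 case is at (212,225), the 200 case at (412,295) and the 100 case at (211,296).

```bash
python3 - <<'E'
from h import *
P=[T.cast(p,.006) for p in [(473.3,270.5),(499.2,271),(474,337.5),(499.7,337.8)]]
print(np.round(P,4),np.mean(P,0)); d=(P[0]+P[1]-P[2]-P[3])/2; print(np.hypot(*d),np.degrees(np.arctan2(d[1],d[0])))
# scene corners
f=lambda u,v:S.cast((90+(u-360)/4.3,340+v/4.3),.006)
q=[f(375,158),f(783,212),f(690,338)];print(np.round(q,4)); print((q[0]+q[1])/2)
# lips top
print([T.cast((460+u/6,260+v/6),.046) for u,v in[(245,127),(247,402)]])
E
```

```text
[[ 0.5405 -0.3562]
 [ 0.5404 -0.4151]
 [ 0.3906 -0.3569]
 [ 0.3908 -0.4147]] [ 0.46559435 -0.38571323]
0.14976798176988493 0.03547131048699705
[[ 0.3925 -0.4112]
 [ 0.544  -0.357 ]
 [ 0.5434 -0.412 ]]
[ 0.46825021 -0.38408643]
[array([ 0.51615082, -0.40554103]), array([ 0.41661168, -0.40520963])]
```

Request:
{"name": "arm_command", "arguments": {"deltas": [[[2,-3.4,-0.3,0,0,6.1],[2,-3.4,-0.3,0,0,6.1],[2,-3.4,-0.3,0,0,6.1],[2,-3.4,-0.3,0,0,0],[2,-3.4,-0.3,0,0,0],[2,-3.4,-0.3,0,0,0],[2,-3.4,-0.3,0,0,0],[2,-3.4,-0.3,0,0,0],[2,-3.4,-0.3,0,0,0],[2,-3.4,-0.3,0,0,0],[2,-3.4,-0.3,0,0,0],[2,-3.4,-0.3,0,0,0]]], "gripper": 0.4, "squeeze": 25}}

```text
t: 1.1
tool_pos: [0.3886, 0.1715, 0.1824]
orientation: [-0.11, 3.14, 0.0]
force: [0.8, 1.5, 0.9]
opening: 0.0651
gripper_force: 0.0
```

Request:
{"name": "arm_command", "arguments": {"deltas": [[[1,-3.45,0,0,0,0],[1,-3.45,0,0,0,0],[1,-3.45,0,0,0,0],[1,-3.45,0,0,0,0],[1,-3.45,0,0,0,0],[1,-3.45,0,0,0,0],[1,-3.4,0,0,0,0],[0,0,-3,0,0,0],[0,0,-4,0,0,0],[0,0,-4,0,0,0],[0,0,-3.5,0,0,0],[0,0,-1.3,0,0,0]]]}}

```text
t: 2.1
tool_pos: [0.4538, -0.0667, 0.0188]
orientation: [0.108, -3.132, -0.004]
force: [-0.8, 0.1, -0.8]
opening: 0.0649
gripper_force: 0.0
```

Request:
{"name": "arm_command", "arguments": {"deltas": [[[0,0,0,0,0,0],[0,0,0,0,0,0],[0,0,0,0,0,0],[0,0,0,0,0,0],[0,0,0,0,0,0],[0,0,0,0,0,0]]], "gripper": -1}}

```text
t: 2.6
tool_pos: [0.4602, -0.0672, 0.0269]
orientation: [-0.109, 3.136, 0.001]
force: [-0.6, 5.2, 5.7]
opening: 0.0374
gripper_force: 25.0
```

Request:
{"name": "arm_command", "arguments": {"deltas": [[[0,0,1,0,0,0],[0,0,3,0,0,0],[0,0,4,0,0,0],[0.75,1.4,3,0,0,0],[2,3.5,1,0,0,0],[2,3.5,0,0,0,0],[2,3.5,0,0,0,0],[2,3.5,0,0,0,0],[2,3.5,0,0,0,0],[2,3.5,0,0,0,0],[2,3.5,0,0,0,0],[1.5,2.5,0,0,0,0]]]}}

```text
t: 3.6
tool_pos: [0.6214, 0.2194, 0.1452]
orientation: [-0.111, 3.139, 0.001]
force: [0.1, -1.0, -4.6]
opening: 0.0372
gripper_force: 25.0
```

Request:
{"name": "arm_command", "arguments": {"deltas": [[[0.75,1.3,0,0,0,0],[0.5,0.7,0,0,0,0],[0,0,-2,0,0,0],[0,0,-3,0,0,0],[0,0,-2,0,0,0],[0,0,-0.5,0,0,0],[0,0,0,0,0,0],[0,0,0,0,0,0],[0,0,0,0,0,0]]]}}

```text
t: 4.35
tool_pos: [0.6348, 0.2364, 0.0723]
orientation: [-0.108, 3.136, 0.001]
force: [0.6, 1.1, -4.4]
opening: 0.0375
gripper_force: 25.0
```

```bash
python3 - <<'E'
from h import *
from plant import monitor
t=eyes.read_camera("top");s=eyes.read_camera("scene");cv2.imwrite("pics/t1.png",t);cv2.imwrite("pics/s1.png",s)
st=monitor.read_state();print(st["tool_pos"],st["opening"],st["force"])
o=np.hstack([cv2.resize(t[180:270,170:260],(400,400),interpolation=2),cv2.resize(s[130:220,330:420],(400,400),interpolation=2)])
cv2.imwrite("pics/v1.png",o)
E
```

```text
[0.63487173 0.2365813  0.07228374] 0.0373273609725948 [ 0.28249613  0.3504978  -4.16386011]
```

View pics/v1.png

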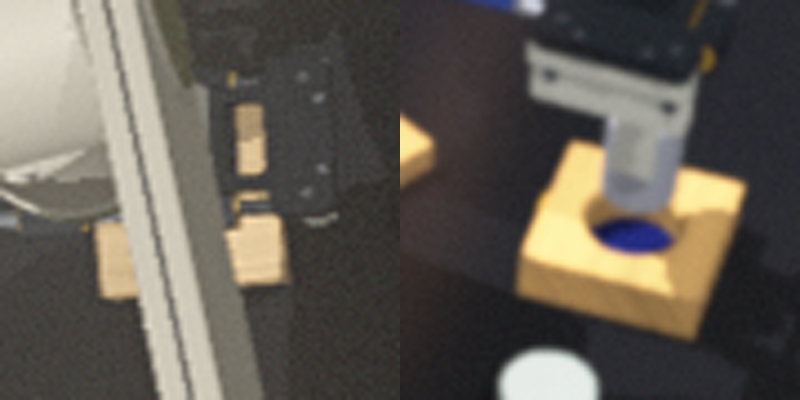

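The weight hangs centred over the 500 case's well, which shows at about (384,180) in the scene view. I'll lower it and settle it gently.

Request:
{"name": "arm_command", "arguments": {"deltas": [[[0,0,-0.8,0,0,0],[0,0,-1.2,0,0,0],[0,0,-1,0,0,0],[0,0,-0.5,0,0,0],[0,0,-0.2,0,0,0],[0,0,0,0,0,0],[0,0,0,0,0,0],[0,0,-0.1,0,0,0],[0,0,-0.1,0,0,0],[0,0,-0.1,0,0,0],[0,0,0,0,0,0]]]}}

```text
t: 5.37
tool_pos: [0.6334, 0.2365, 0.0325]
orientation: [-0.11, 3.14, -0.0]
force: [-14.1, -4.0, 21.5]
opening: 0.0375
gripper_force: 25.0
```

Request:
{"name": "arm_command", "arguments": {"deltas": [[[-0.1,0,0,0,0,0],[-0.1,0,0.1,0,0,0],[0,0,0,0,0,0],[0,0,0,0,0,0]]]}}

```text
t: 5.7
tool_pos: [0.6327, 0.2364, 0.0324]
orientation: [-0.109, 3.137, 0.0]
force: [-3.1, -3.9, 9.4]
opening: 0.0371
gripper_force: 25.0
```

Seated, so I release and rise.

Request:
{"name": "arm_command", "arguments": {"deltas": [[[0,0,0,0,0,0],[0,0,0,0,0,0],[0,0,0,0,0,0],[0,0,1,0,0,0],[0,0,3,0,0,0],[0,0,3.5,0,0,0],[0,0,3,0,0,0]]], "gripper": 0.3}}

```text
t: 6.28
tool_pos: [0.6311, 0.2364, 0.1375]
orientation: [0.109, -3.139, 0.0]
force: [1.2, 0.3, 0.2]
opening: 0.0603
gripper_force: 0.0
```

```bash
python3 - <<'E'
from h import *
from plant import monitor
s=eyes.read_camera("scene");cv2.imwrite("pics/s2.png",s)
st=monitor.read_state();print(st["tool_pos"],st["opening"])
cv2.imwrite("pics/v2.png",cv2.resize(s[100:220,320:440],(600,600),interpolation=2))
E
```

```text
[0.63483579 0.23752562 0.1459385 ] 0.06045164302228145
```

View pics/v2.png

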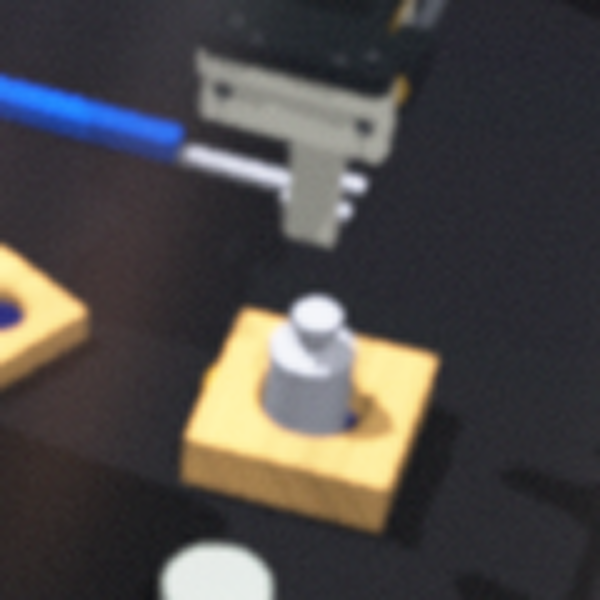

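The 500 g weight stands upright in its well. Next is the 200 g weight.

Request:
{"name": "arm_command", "arguments": {"deltas": [[[-1.5,-1.5,0,0,0,0],[-2.5,-2.2,0,0,0,0],[-2.8,-2.5,0,0,0,0],[-2.8,-2.5,0,0,0,0],[-2.8,-2.5,-1,0,0,0],[-2.5,-2.2,-2,0,0,0],[-1.5,-1.5,-2,0,0,0],[-0.5,-0.3,-1,0,0,0],[0,0,0,0,0,0],[0,0,0,0,0,0],[0,0,0,0,0,0]]]}}

```text
t: 7.25
tool_pos: [0.4642, 0.0851, 0.0772]
orientation: [-0.11, 3.137, 0.001]
force: [0.7, 0.4, -0.0]
opening: 0.0604
gripper_force: 0.0
```

Request:
{"name": "arm_command", "arguments": {"deltas": [[[-0.1,0,-2,0,0,0],[0,0,-2.5,0,0,0],[0,0,-1.2,0,0,0],[0,0,-0.2,0,0,0],[0,0,0,0,0,0],[0,0,0,0,0,0]]]}}

```text
t: 7.75
tool_pos: [0.4629, 0.0849, 0.0181]
orientation: [-0.11, 3.138, 0.0]
force: [0.1, 0.6, 1.1]
opening: 0.0608
gripper_force: 0.0
```

Request:
{"name": "arm_command", "arguments": {"deltas": [[[0,0,0,0,0,0],[0,0,0,0,0,0],[0,0,0,0,0,0],[0,0,0,0,0,0],[0,0,0,0,0,0],[0,0,0,0,0,0]]], "gripper": -1}}

```text
t: 8.25
tool_pos: [0.4615, 0.0846, 0.017]
orientation: [-0.109, 3.139, 0.001]
force: [-0.4, 0.7, 2.1]
opening: 0.027
gripper_force: 25.0
```

Request:
{"name": "arm_command", "arguments": {"deltas": [[[0,0,1,0,0,0],[0,0,3,0,0,0],[0,0,3.5,0,0,0],[0,-1.5,2,0,0,0],[0.2,-3,0.5,0,0,0],[0.4,-3.5,0,0,0,0],[0.4,-3.8,0,0,0,0],[0.4,-4,0,0,0,0],[0.4,-4,0,0,0,0],[0.4,-3.8,0,0,0,0],[0,-3,0,0,0,0],[0,-2,0,0,0,0]]]}}

```text
t: 9.25
tool_pos: [0.4828, -0.2048, 0.1172]
orientation: [0.106, -3.14, 0.001]
force: [-0.2, 0.2, -2.2]
opening: 0.0276
gripper_force: 25.0
```

Request:
{"name": "arm_command", "arguments": {"deltas": [[[0,-0.8,-1,0,0,0],[0,-0.4,-2,0,0,0],[0,0,-2,0,0,0],[0,0,-1,0,0,0],[0,0,0,0,0,0],[0,0,0,0,0,0],[0,0,0,0,0,0]]]}}

```text
t: 9.83
tool_pos: [0.484, -0.2134, 0.0577]
orientation: [-0.11, 3.139, -0.001]
force: [1.0, 0.5, -1.8]
opening: 0.027
gripper_force: 25.0
```

```bash
python3 - <<'E'
from h import *
from plant import monitor
s=eyes.read_camera("scene");t=eyes.read_camera("top")
st=monitor.read_state();print(st["tool_pos"],st["opening"],st["force"])
cv2.imwrite("pics/v3.png",np.hstack([cv2.resize(t[250:340,370:460],(400,400),interpolation=2),cv2.resize(s[250:350,150:250],(400,400),interpolation=2)]))
E
```

```text
[ 0.48438652 -0.21378061  0.05814926] 0.02766642954801096 [-0.28002677 -0.91976793 -2.45600362]
```

View pics/v3.png

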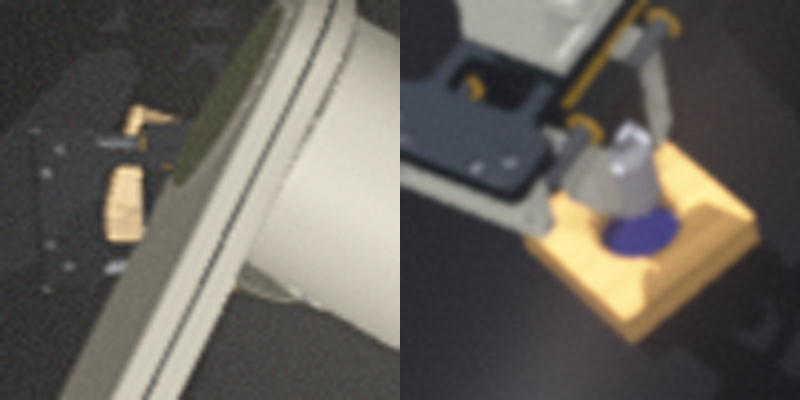

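The 200 g weight hangs over its well, at about (210,307) in the scene view, so I lower it.

Request:
{"name": "arm_command", "arguments": {"deltas": [[[-0.05,0,-0.8,0,0,0],[0,0,-1,0,0,0],[0,0,-0.8,0,0,0],[0,0,-0.4,0,0,0],[0,0,-0.2,0,0,0],[0,0,0,0,0,0],[0,0,-0.1,0,0,0],[0,0,-0.1,0,0,0],[0,0,0,0,0,0],[0,0,0,0,0,0]]]}}

```text
t: 10.77
tool_pos: [0.4832, -0.2138, 0.023]
orientation: [-0.109, 3.139, -0.001]
force: [0.0, 0.5, -0.5]
opening: 0.0276
gripper_force: 25.0
```

Request:
{"name": "arm_command", "arguments": {"deltas": [[[0,0,-0.05,0,0,0],[0,0,0,0,0,0],[0,0,0,0,0,0]]]}}

```text
t: 11.02
tool_pos: [0.4833, -0.2138, 0.0229]
orientation: [-0.109, 3.139, -0.001]
force: [-2.0, 1.3, 5.7]
opening: 0.0273
gripper_force: 25.0
```

Request:
{"name": "arm_command", "arguments": {"deltas": [[[0,0,0,0,0,0],[0,0,0,0,0,0],[0,0,0,0,0,0],[0,0,1,0,0,0],[0,0,3,0,0,0],[0,0,3.5,0,0,0],[0,0,2.5,0,0,0],[1,0.7,0,0,0,0],[2,1.5,0,0,0,0],[2.8,2,0,0,0,0],[2.8,2,0,0,0,0],[2.8,2,0,0,0,0]]], "gripper": 0.15}}

```text
t: 12.02
tool_pos: [0.598, -0.1307, 0.1226]
orientation: [-0.108, 3.139, -0.0]
force: [0.5, -0.9, -0.7]
opening: 0.0534
gripper_force: 0.0
```

Request:
{"name": "arm_command", "arguments": {"deltas": [[[2.6,2,0,0,0,0],[2,1.5,0,0,0,0],[0.75,0.65,-1,0,0,0],[0,0,-2,0,0,0],[0,0,-2,0,0,0],[0,0,-0.7,0,0,0],[0,0,0,0,0,0],[0,0,0,0,0,0],[0,0,0,0,0,0]]]}}

```text
t: 12.77
tool_pos: [0.6512, -0.0905, 0.0668]
orientation: [-0.109, 3.138, -0.001]
force: [0.2, -0.1, -0.4]
opening: 0.0534
gripper_force: 0.0
```

```bash
python3 - <<'E'
from h import *
from plant import monitor
s=eyes.read_camera("scene");cv2.imwrite("pics/s4.png",s)
st=monitor.read_state();print(st["tool_pos"],st["opening"],st["force"])
cv2.imwrite("pics/v4.png",cv2.resize(s[220:370,150:350],(800,600),interpolation=2))
E
```

```text
[ 0.65140177 -0.09053038  0.0670766 ] 0.05369227783142184 [-0.24839434  0.39954982 -0.24858017]
```

View pics/v4.png

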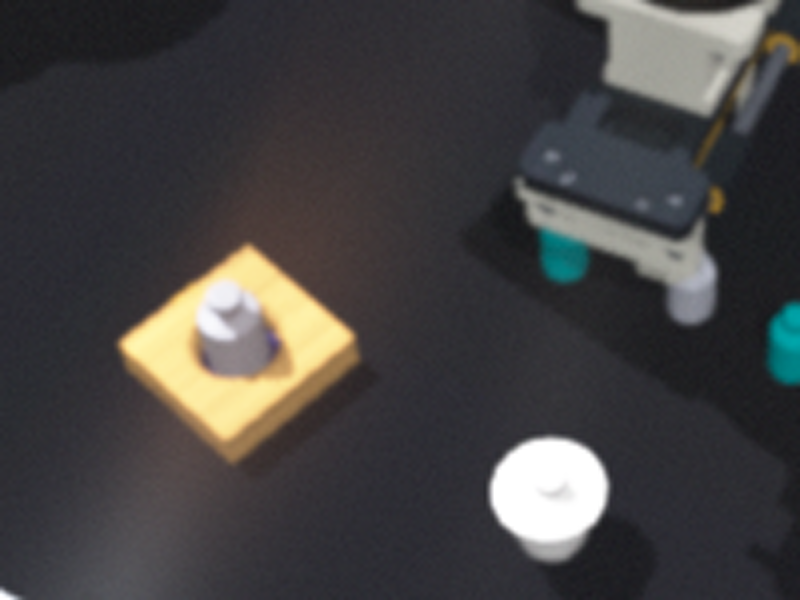

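The 200 g weight stands upright in its well at about (208,302) in the scene view. The gripper is above the steel 100 g weight at (322,292), between the turquoise pieces.

Request:
{"name": "arm_command", "arguments": {"deltas": [[[-0.1,0.1,-2,0,0,0],[0,0,-2,0,0,0],[0,0,-1.1,0,0,0],[0,0,-0.2,0,0,0],[0,0,0,0,0,0],[0,0,0,0,0,0]]]}}

```text
t: 13.32
tool_pos: [0.6501, -0.0894, 0.0134]
orientation: [-0.109, 3.138, -0.001]
force: [-0.5, -1.1, 1.3]
opening: 0.0532
gripper_force: 0.0
```

Request:
{"name": "arm_command", "arguments": {"deltas": [[[0,0,0,0,0,0],[0,0,0,0,0,0],[0,0,0,0,0,0],[0,0,0,0,0,0],[0,0,0,0,0,0],[0,0,0,0,0,0]]], "gripper": -1, "squeeze": 20}}

```text
t: 13.82
tool_pos: [0.6495, -0.0892, 0.0124]
orientation: [-0.109, 3.139, -0.0]
force: [0.1, -1.1, 0.9]
opening: 0.0213
gripper_force: 20.0
```

Request:
{"name": "arm_command", "arguments": {"deltas": [[[0,0,1,0,0,0],[0,0,3,0,0,0],[0,0,3.5,0,0,0],[0,0,2.5,0,0,0],[-1,1.5,0.5,0,0,0],[-1.7,3,0,0,0,0],[-1.9,3.6,0,0,0,0],[-1.9,3.6,0,0,0,0],[-1.9,3.6,0,0,0,0],[-1.9,3.6,0,0,0,0],[-1.9,3.6,0,0,0,0],[-1.9,3.6,0,0,0,0]]]}}

```text
t: 14.82
tool_pos: [0.5071, 0.1733, 0.1179]
orientation: [-0.109, 3.139, 0.0]
force: [0.3, 0.5, -0.6]
opening: 0.0214
gripper_force: 20.0
```

Request:
{"name": "arm_command", "arguments": {"deltas": [[[-1.6,3,0,0,0,0],[-1.2,2.2,0,0,0,0],[-0.65,1.1,-1,0,0,0],[0,0,-2.5,0,0,0],[0,0,-2.5,0,0,0],[0,0,-1,0,0,0],[0,0,0,0,0,0],[0,0,0,0,0,0],[0,0,0,0,0,0]]]}}

```text
t: 15.57
tool_pos: [0.475, 0.2348, 0.0485]
orientation: [-0.108, 3.138, 0.001]
force: [1.1, -0.4, -0.9]
opening: 0.0211
gripper_force: 20.0
```

```bash
python3 - <<'E'
from h import *
from plant import monitor
s=eyes.read_camera("scene");cv2.imwrite("pics/s5.png",s)
st=monitor.read_state();print(st["tool_pos"],st["opening"],st["force"])
cv2.imwrite("pics/v5.png",cv2.resize(s[120:200,260:360],(700,560),interpolation=2))
E
```

```text
[0.47526263 0.23499764 0.04884795] 0.020977282005879304 [ 0.37585623  0.21327626 -0.8599164 ]
```

View pics/v5.png

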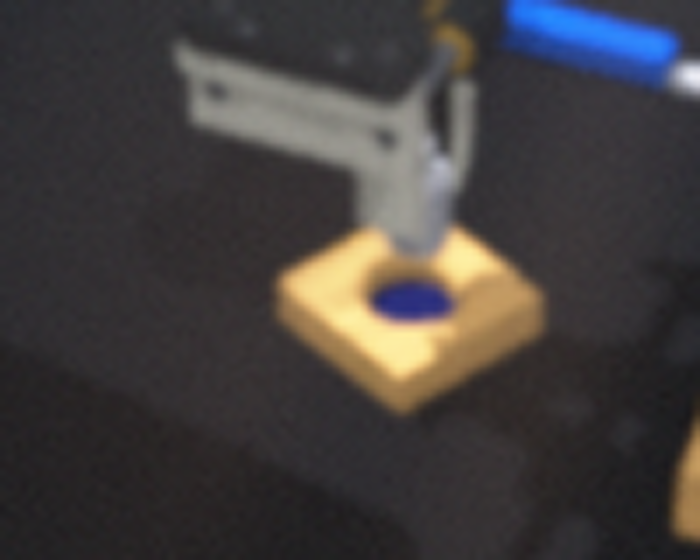

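The 100 g weight hangs over its well, at about (319,162) in the scene view, so I lower it.

Request:
{"name": "arm_command", "arguments": {"deltas": [[[0,0,-0.8,0,0,0],[0,0,-1,0,0,0],[0,0,-0.6,0,0,0],[0,0,-0.3,0,0,0],[0,0,-0.1,0,0,0],[0,0,0,0,0,0],[0,0,-0.1,0,0,0],[0,0,0,0,0,0],[0,0,0,0,0,0]]]}}

```text
t: 16.37
tool_pos: [0.4738, 0.2349, 0.0183]
orientation: [0.109, -3.14, 0.0]
force: [-2.9, 0.1, 3.1]
opening: 0.0212
gripper_force: 20.0
```

Request:
{"name": "arm_command", "arguments": {"deltas": [[[0,0,-0.1,0,0,0],[0,0,0,0,0,0],[0,0,0,0,0,0]]]}}

```text
t: 16.62
tool_pos: [0.4741, 0.2349, 0.0183]
orientation: [-0.109, 3.139, -0.0]
force: [-6.2, -3.5, 13.7]
opening: 0.0215
gripper_force: 20.0
```

Request:
{"name": "arm_command", "arguments": {"deltas": [[[0,0,0.1,0,0,0],[0,0,0,0,0,0]]]}}

```text
t: 16.78
tool_pos: [0.4741, 0.235, 0.0183]
orientation: [-0.109, 3.139, 0.001]
force: [0.7, -0.9, 3.3]
opening: 0.0214
gripper_force: 20.0
```

Request:
{"name": "arm_command", "arguments": {"deltas": [[[0,0,0,0,0,0],[0,0,0,0,0,0],[0,0,0,0,0,0],[0,0,1,0,0,0],[0,0,3,0,0,0],[0,0,3.5,0,0,0],[0,1,1.5,0,0,0],[-0.5,3,0,0,0,0],[-0.5,3.5,0,0,0,0],[-0.5,3.5,0,0,0,0],[0,3,0,0,0,0],[0,1.8,0,0,0,0]]], "gripper": 0.15}}

```text
t: 17.78
tool_pos: [0.4582, 0.396, 0.1092]
orientation: [-0.112, 3.139, 0.002]
force: [0.1, -0.8, -0.1]
opening: 0.0534
gripper_force: 0.0
```

Request:
{"name": "arm_command", "arguments": {"deltas": [[[0,0,-2,0,0,0],[0,0,-3,0,0,0],[0,0,-1.5,0,0,0],[0,0,0,0,0,0],[0,0,0,0,0,0],[0,0,0,0,0,0]]]}}

```text
t: 18.28
tool_pos: [0.4597, 0.3934, 0.0449]
orientation: [-0.109, 3.138, 0.002]
force: [-0.7, -0.5, 0.7]
opening: 0.0534
gripper_force: 0.0
```

```bash
python3 - <<'E'
from h import *
from plant import monitor
s=eyes.read_camera("scene");cv2.imwrite("pics/s6.png",s)
st=monitor.read_state();print(st["tool_pos"],st["opening"],st["force"])
cv2.imwrite("pics/v6.png",cv2.resize(s[60:210,270:430],(640,600),interpolation=2))
E
```

```text
[0.46006464 0.39364261 0.04535941] 0.05353411144438047 [0.09386957 0.19940701 0.56037014]
```

View pics/v6.png

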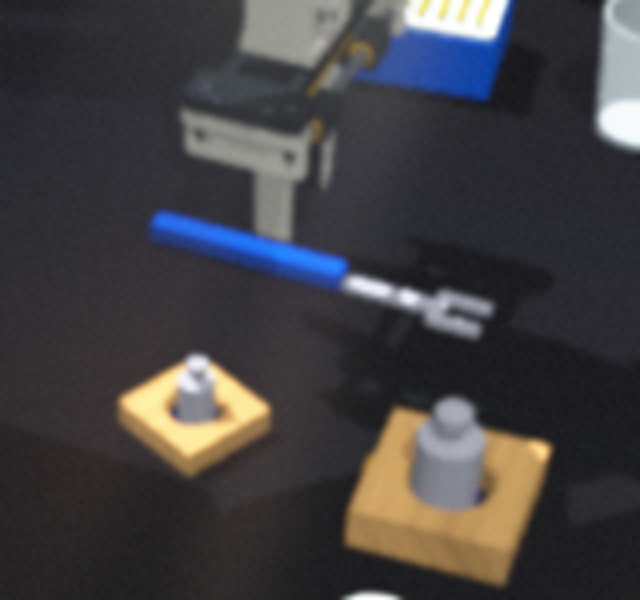

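Both left-hand weights stand in their wells, and the gripper is over the fork's handle near (338,121) in the scene view. I go down and grip.

Request:
{"name": "arm_command", "arguments": {"deltas": [[[0,0,-1.5,0,0,0],[0,0,-1.5,0,0,0],[0,0,-0.8,0,0,0],[0,0,-0.3,0,0,0],[0,0,0,0,0,0],[0,0,0,0,0,0]]]}}

```text
t: 18.83
tool_pos: [0.4594, 0.3932, 0.0031]
orientation: [-0.109, 3.139, 0.001]
force: [-0.5, -0.4, 0.6]
opening: 0.0535
gripper_force: 0.0
```

Request:
{"name": "arm_command", "arguments": {"deltas": [[[0,0,0,0,0,0],[0,0,0,0,0,0],[0,0,0,0,0,0],[0,0,0,0,0,0],[0,0,0,0,0,0],[0,0,0,0,0,0],[0,0,0,0,0,0]]], "gripper": -1}}

```text
t: 19.42
tool_pos: [0.4588, 0.3929, 0.0022]
orientation: [-0.109, 3.14, 0.0]
force: [-1.1, 0.7, 1.0]
opening: 0.0157
gripper_force: 20.0
```

Request:
{"name": "arm_command", "arguments": {"deltas": [[[0,0,1,0,0,0],[0,0,3,0,0,0],[0,0,3.5,0,0,0],[0,0,3.5,0,0,0],[0,-1.5,1.5,0,0,-1],[0,-3,0,0,0,-1],[0,-3.8,0,0,0,-1],[0,-4,0,0,0,-1],[0,-4,0,0,0,0],[0,-4,0,0,0,0],[0,-4,0,0,0,0],[0,-4,0,0,0,0]]]}}

```text
t: 20.42
tool_pos: [0.4584, 0.1082, 0.1279]
orientation: [-0.0, 3.141, 0.0]
force: [0.6, -0.4, -0.6]
opening: 0.016
gripper_force: 20.0
```

Request:
{"name": "arm_command", "arguments": {"deltas": [[[0,-4,0,0,0,0],[0,-4,0,0,0,0],[0,-4,0,0,0,0],[0,-4,0,0,0,0],[0,-4,0,0,0,0],[0,-4,0,0,0,0],[0,-4,0,0,0,0],[0.3,-4,0,0,0,0],[0.3,-4,0,0,0,0],[0.1,-4,0,0,0,0],[0,-3.8,0,0,0,0],[0,-3,0,0,0,0]]]}}

```text
t: 21.42
tool_pos: [0.4653, -0.3611, 0.1279]
orientation: [0.002, 3.141, -0.001]
force: [0.7, -0.1, -0.4]
opening: 0.0156
gripper_force: 20.0
```

Request:
{"name": "arm_command", "arguments": {"deltas": [[[0,-1.8,0,0,0,0],[0,-0.9,-1,0,0,0],[0,0,-2,0,0,0],[0,0,-2,0,0,0],[0,0,-1,0,0,0],[0,0,0,0,0,0],[0,0,0,0,0,0],[0,0,0,0,0,0]]]}}

```text
t: 22.08
tool_pos: [0.4665, -0.3851, 0.0684]
orientation: [-0.001, 3.141, -0.002]
force: [-1.0, 0.7, -0.2]
opening: 0.0157
gripper_force: 20.0
```

```bash
python3 - <<'E'
from h import *
from plant import monitor
s=eyes.read_camera("scene");t=eyes.read_camera("top");cv2.imwrite("pics/s7.png",s);cv2.imwrite("pics/t7.png",t)
st=monitor.read_state();print(st["tool_pos"],st["orientation"],st["opening"],st["force"])
z=st["tool_pos"][2]-.0025
for x in(-.094,.036,.129): print(x,S.proj([[.4665+x,-.385,z+.014]]),T.proj([[.4665+x,-.385,z+.014]]))
o=np.hstack([cv2.resize(t[230:380,440:530],(360,600),interpolation=2),cv2.resize(s[310:460,60:170],(440,600),interpolation=2)])
cv2.imwrite("pics/v7.png",o)
E
```

```text
[ 0.46678927 -0.38561018  0.06887983] [-3.62419325e-04  3.13970846e+00 -2.85960031e-03] 0.015593397665701713 [ 0.00699094  0.21228105 -0.70963892]
-0.094 [[ 80.71476735 336.18617557]] [[497.13640738 348.73889852]]
0.036 [[145.83821852 371.26127796]] [[496.52414337 286.95164618]]
0.129 [[196.43034694 398.50989657]] [[496.09315141 243.45764884]]
```

View pics/v7.png

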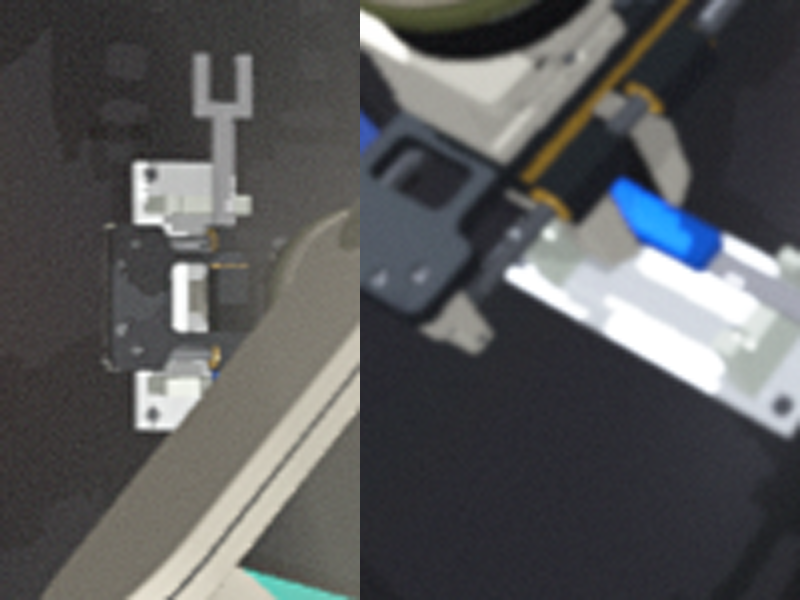

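The fork hangs over the rest: prong tips at (496,243) in the top view, where predicted. I lower it into the notches.

Request:
{"name": "arm_command", "arguments": {"deltas": [[[0,0,-0.8,0,0,0],[0,0,-1,0,0,0],[0,0,-0.6,0,0,0],[0,0,-0.3,0,0,0],[0,0,-0.1,0,0,0],[0,0,0,0,0,0],[0,0,-0.1,0,0,0],[0,0,0,0,0,0],[0,0,0,0,0,0]]]}}

```text
t: 22.93
tool_pos: [0.4659, -0.3853, 0.0382]
orientation: [0.0, 3.141, -0.0]
force: [-0.3, 0.3, -0.2]
opening: 0.0155
gripper_force: 20.0
```

Request:
{"name": "arm_command", "arguments": {"deltas": [[[0,0,-0.1,0,0,0],[0,0,0,0,0,0],[0,0,0,0,0,0]]]}}

```text
t: 23.18
tool_pos: [0.4659, -0.3853, 0.0381]
orientation: [0.0, 3.141, -0.0]
force: [-3.3, 3.1, 7.7]
opening: 0.0155
gripper_force: 20.0
```

Request:
{"name": "arm_command", "arguments": {"deltas": [[[0,0,0.05,0,0,0],[0,0,0,0,0,0],[0,0,0,0,0,0],[0,0,0,0,0,0],[0,0,1,0,0,0],[0,0,3,0,0,0],[0,0,3.5,0,0,0],[0,0,3.5,0,0,0],[0,2,2,0,0,0],[0,4,1,0,0,0],[0,4,0,0,0,0],[0,4,0,0,0,0]]], "gripper": 0.1}}

```text
t: 24.18
tool_pos: [0.4662, -0.2445, 0.1798]
orientation: [0.002, 3.139, -0.003]
force: [-0.1, -0.1, 0.3]
opening: 0.0512
gripper_force: 0.0
```

Request:
{"name": "arm_command", "arguments": {"deltas": [[[0,4,0,0,0,0],[0,4,0,0,0,0],[0,4,0,0,0,0],[0,4,0,0,0,0],[0,3,0,0,0,0],[0,2,0,0,0,0],[0,1,0,0,0,0],[0,0,0,0,0,0],[0,0,0,0,0,0]]]}}

```text
t: 24.93
tool_pos: [0.466, -0.0255, 0.1781]
orientation: [-0.001, 3.141, -0.001]
force: [0.7, -0.0, 1.4]
opening: 0.0509
gripper_force: 0.0
```

```bash
python3 - <<'E'
from h import *
s=eyes.read_camera("scene");t=eyes.read_camera("top")
h=cv2.cvtColor(t,cv2.COLOR_BGR2HSV)
m=((h[...,0]>100)&(h[...,0]<128)&(h[...,1]>140)&(h[...,2]>90)).astype(np.uint8); m[:, :470]=0;m[:270]=0;m[355:]=0
p=np.argwhere(m); y0,y1=p[:,0].min(),p[:,0].max(); print([T.cast((p[:,1].mean(),y),.05) for y in(y0-.5,y1+.5)], "expect x .5025,.3725")
cv2.imwrite("pics/v8.png",np.hstack([cv2.resize(t[230:380,440:530],(360,600),interpolation=2),cv2.resize(s[310:460,60:170],(440,600),interpolation=2)]))
cv2.imwrite("pics/v9.png",s)
E
```

```text
[array([ 0.50187659, -0.38454012]), array([ 0.37253346, -0.38334145])] expect x .5025,.3725
```

View pics/v8.png

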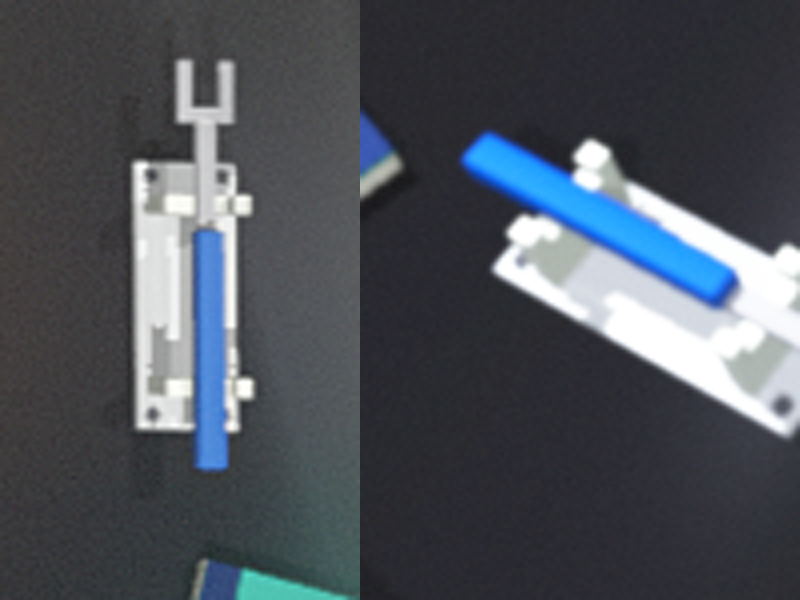

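View pics/v9.png

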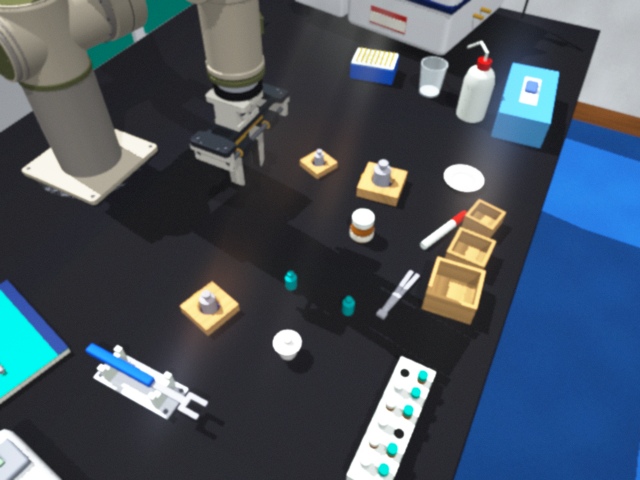

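The fork lies in both notches, centred to within about 1 mm. All three weights stand in their own cases: (383,178), (208,302) and (319,160) in the scene view. The crucible, the jar and the turquoise pieces have not moved.

```bash
python3 -c "
from plant import ticket
print(ticket.close_job())"
```

```text
the job is handed in; nothing more can be done
None
```

The job is handed in: the final pictures show all three weights upright in their own cases, the fork in both notches with its balance point about midway, and the crucible and jar where they stood.

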